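# Worn router bits into the carbide scrap bottle

## Robot

A 7-joint arm with a two-finger parallel gripper is mounted at the origin on a cart in front of the work surface, level with it; the furniture and walls round the work are solid. World frame = base frame: x ahead of the robot, y to its left, z up, the work surface at z = 0. Lengths are in mm, angles in degrees, forces in N, time in s.
With the tool pointing down it reaches from about 425 to 925 mm from the base axis. Payload 6.8 kg.
Tool frame: the origin (TCP) lies midway between the tips of the shut fingers; the grasp point (between the pads) lies 19 mm behind it; z points along the fingers, y is the line along which they close (so a half turn about z gives the same grasp; the last joint's range is limited). The gripper opens to 85 mm and grips with 20 to 120 N. Pads are 22 mm wide; open, the fingers measure 114 mm over their backs; the gripper's body (76 mm by 85 mm) begins 54 mm behind the grasp point. The pads swing forward as they close: fully open they stand 13 mm farther back than shut.
Start: joints at [-79.418, 27.33, 1.283, 89.118, -0.659, 63.558, -4.761], TCP at [194.824, 646.29, 231.308] pointing down, gripper open.
Joint ranges: [-169.35, 169.35], [-19.33, 120.38], [-80.79, 83.38], [13.8, 139.57], [-78.32, 258.32], [9.67, 109.79], [-169.56, 169.56]. Speed limits (degrees/s): [136.94, 136.94, 180, 180, 180, 180, 180].

## Interface

Orientations are given as a 3x3 rotation matrix whose columns are the frame's x, y, z axes.
In Python, from cell import bot gives the robot as it stands.
- The arm moves only by the tool jog_arm, never from a script. Its argument "moves" is a list of rows, each an object with "jaw": the closure, from 0 (fully open) to 1 (shut); "xyz": the shift along the tool's x, y, z normalised to -1 to 1, where 1 is 25 mm, a list of three; "roll": the turn about the tool's z normalised to -1 to 1, where 1 is 0.15 rad. In form: [{"jaw": jaw, "xyz": [dx, dy, dz], "roll": roll}, ...]. A call has 1 to 8 rows; each row shifts and turns the commanded pose from where the row before left it, along the tool's axes as they then stand; what a row does not reach is not made up. A row lasts 1/10 s, in which the tool goes at most 50 mm and 8.59 degrees, less where a joint would pass 70% of its speed; a pose out of reach is approached as far as the arm can. A call with a number of a shift or a turn outside -1 to 1 is refused whole. A call with a gripper value outside its range is refused whole. The fingers move at their own pace and stop on an object; "newtons" is the grip in N (left out, the last holds). Time passes only in rows, so rows that do not move let the fingers close. It gives the time, the measured TCP pose, the force, the opening and the grip force at its end, in the units of the state.
- bot.get_obs(): the state, without advancing time (a new reading comes with each control period).
- bot.snapshot(name): name is "side" or "top"; returns a dict with "pixels" (400x640x3 uint8, red, green, blue), "vertical_fov" (degrees; the focal length in pixels is half the picture's height over the tangent of half this angle, whatever the lens; pixels are square), "cx", "cy" (the principal point, pixels), "R" (3x3) and "t" (3): a world point X has camera coordinates R X + t. Camera axes: x right, y down, z forward; pixel columns grow to the right and rows downward; lengths in mm; the calibration is good to about 2 mm. A picture is of the moment at which its call begins. There is no depth.
- bot.close_job(): hands the job in; it is judged then, once.
Trained networks look in the newest picture that a camera, given by its name, has taken for a name from the list of things; names that differ only in an ending like _2 or _b are one class to them, and where a whole thing is asked for, a point or a joint stands for the part that bears it (a point fixed in the world has none). Each returns a list of dicts, best first, with "confidence" (0 to 1); they miss things now and then, are a little off and sometimes report something else, mostly with a low value. They report only what shows in the picture. A call takes as long as a camera call. They do not tell look-alikes from the thing itself.
- bot.spot_in(camera, label): "position" ([x, y, z] in mm, in world coordinates, good to about 4 mm: the middle of the surface that is visible of it).
The state is a dict: "clock": time; "joint_positions": joint angles; "qvel": joint speeds; "effort": joint torques, N m; "position": TCP position; "eef_rot": TCP orientation; "contact_force": force on the tool from outside, world axes, zero at the start; "wrist_torque": the same for the moment, N m; "opening": opening from 0.0 (shut) to 1.0 (fully open); "finger_force": force on a finger pad.
Only numpy, scipy, OpenCV 4.12 (cv2) and the standard library are available. Lean on these libraries where they do the work, as an engineer would, in place of code of your own. Each camera call takes 0.05 s, during which the arm holds its last target. There are 200 camera calls.

## Task

Two worn-out router bits lie flat in the blue parts bin. Put both of them, one at a time, through the narrow red neck into the clear carbide scrap bottle, so that they lie right inside it; the empty tin is there to stand a bit in, so that you can take it again by its upper end. Keep the bottle upright, and leave the bottle, the tin, the bin and everything else where they stand.

Things in the scene. Friction and masses are not known exactly. Their poses are not given: they have to be found in the camera images.
- parts_bin: Blue open bin, 158 (its x) x 164 (its y) x 45 mm high, walls and floor 4 mm, a rounded bead 3 mm proud along its rim, a wall along its x axis in the middle (y = 0): two compartments, 76 mm wide each. It is too narrow for a gripper's body to tilt far in it. Origin: centre of its underside. Loose, about 0.9 kg.
- bit_a: Ball-nosed spiral router bit with silver flutes, a round rod 12 mm in diameter and 120 mm long with both ends rounded, about 90 g. Origin: middle of the rod, on its axis; x runs along the rod, from the smooth steel shank end (x = -60 mm) to the fluted end (x = +60 mm). Starts lying in the bin's +y compartment, nearly along the bin's x axis. Either end may go first.
- bit_b: The same bit with brass-coloured flutes; starts in the compartment at the bin's -y side.
- tin: Empty round aluminium tin, open at the top: 64 mm outside, 58 mm inside diameter, 58 mm high, floor 4 mm thick. Origin: centre of its underside. Loose, about 0.35 kg. A bit let go in it with its lower end against the far wall settles leaning over the near rim at about 40 degrees from upright, with some 45 mm of it standing out.
- tin_rim (a point): Centre of the tin's open mouth, level with its rim.
- bottle: Clear plastic bottle with a red neck, standing upright, 186 mm high; body 86 mm in diameter up to 128 mm, a sloping shoulder to 154 mm, then the neck. A few broken stubs lie on its floor. Origin: centre of its underside. Loose, about 0.6 kg, tips if pushed hard at the neck.
- neck_mouth (a point): Centre of the bottle's mouth, level with the top of the red neck. The neck is 26 mm outside and 18 mm inside for its lower 26 mm and flares over the top 6 mm to 23 mm inside, 31 mm outside. A bit passes only when within about 8 degrees of upright; once some 40 mm are in, it can be let go and drops to the floor of the bottle.
- oil: Grey oil bottle with a red cap, 54 mm in diameter, 140 mm high, heavy (does not move); origin: centre of its underside. Bystander.
- offcut: Hardwood offcut, a loose 40 x 60 x 40 mm block; origin: centre of its underside. Bystander.
- tape: Yellow tape measure standing on its edge, 36 x 89 x 71 mm; origin: centre of its underside. Bystander.
- screw_jar: Jar of screws with a tan lid, 79 mm in diameter, 110 mm high, heavy (does not move); origin: centre of its underside. Bystander.
There are look-alikes about, which are no part of the job. What is shaped like the bit_b but green is not meant.

How it is judged (in metres and radians):
On the way:
1. one of the bits lies inside the bottle (((z of bit_a in the frame of bottle between 0 and 0.095 m and horizontal distance between bit_a and bottle below 0.036 m) or (z of bit_b in the frame of bottle between 0 and 0.095 m and horizontal distance between bit_b and bottle below 0.036 m))), for 0.2 s.
At the end, for the whole second after the job is handed in: Both bits lie at rest wholly inside the bottle (middle of each less than 95 mm above its underside and within 36 mm of its axis); bottle, tin and bin stand upright (within 0.1 rad), each within 40 mm of where it began (z of bit_a in the frame of bottle between 0 and 0.095 m and horizontal distance between each of bit_a, bit_b and bottle below 0.036 m and z of bit_b in the frame of bottle between 0 and 0.095 m and linear speed of each of bit_a, bit_b below 0.05 m/s and angle between each of bottle, tin, parts_bin's own z axis and vertical below 0.1 rad and distance of each of bottle, tin, parts_bin from where it was at the start of the episode below 0.04 m); the robot touches nothing.
It fails at once if the bottle is tipped by more than 0.35 rad (angle between bottle's own z axis and vertical above 0.35 rad).
It fails at once if the offcut is pushed more than 30 mm or tipped over (distance of offcut from where it was at the start of the episode above 0.03 m or angle between offcut's own z axis and vertical above 0.5 rad).
It fails at once if the tape measure is pushed more than 30 mm or tipped over (distance of tape from where it was at the start of the episode above 0.03 m or angle between tape's own z axis and vertical above 0.5 rad).
It also fails if it takes over 72 s, if anything falls off the work surface, if the arm or the gripper's body presses on something with over 40 N, if the wrist force passes 120 N, or if a joint passes its speed limit or range.

## Working session

There is one attempt and no reset: what is moved stays moved. The work goes in short steps, Python scripts to look and compute and a tool call to move; the robot and the scene stay as the last step left them, time stands still between calls to the robot, and variables do not carry over. Pictures are saved under pics/ and viewed, at most 10 in all, crops included, and the job is handed in when it is done.

Besides the shell and the picture viewer there is one more tool, called after ">>>" by a JSON object that holds its "op" and its "data". jog_arm: Moves the arm, as the interface text tells. Scaled input: -1 to 1 covers 25 mm each way for a shift and 0.15 rad each way for a turn. Its arguments: {"type":"object","properties":{"moves":{"type":"array","items":{"type":"object","properties":{"jaw":{"type":"number"},"xyz":{"type":"array","items":{"type":"number","minimum":-1,"maximum":1}},"roll":{"type":"number","minimum":-1,"maximum":1}}}},"newtons":{"type":"number"}},"required":["moves"]}

```bash
ls; mkdir -p pics
cat > h.py <<'E'
import numpy as np, cv2
from cell import bot
def snap(n,save=None):
    s=bot.snapshot(n); s={k:(np.array(v) if k in('pixels','R','t') else v) for k,v in s.items()}
    if save: cv2.imwrite(f'pics/{save}.png',s['pixels'][:,:,::-1])
    return s
def f(s): return 200/np.tan(np.radians(s['vertical_fov']/2))
def proj(s,X):
    c=s['R']@np.array(X,float)+s['t']; return np.array([s['cx']+f(s)*c[0]/c[2], s['cy']+f(s)*c[1]/c[2]])
def onz(s,u,v,z):
    d=s['R'].T@np.array([(u-s['cx'])/f(s),(v-s['cy'])/f(s),1]); o=-s['R'].T@s['t']
    return o+d*(z-o[2])/d[2]
def tri(obs):
    A=[];b=[]
    for s,u,v in obs:
        d=s['R'].T@np.array([(u-s['cx'])/f(s),(v-s['cy'])/f(s),1]);d/=np.linalg.norm(d);o=-s['R'].T@s['t']
        P=np.eye(3)-np.outer(d,d);A.append(P);b.append(P@o)
    return np.linalg.lstsq(np.vstack(A),np.hstack(b),rcond=None)[0]
E
python3 - <<'E'
from h import *
for n in('side','top'):
    s=snap(n,n+'0'); print(n,s['vertical_fov'],s['cx'],s['cy'],(-s['R'].T@s['t']).round(),s['R'].round(2).tolist())
    for l in ['parts_bin','bit_a','bit_b','tin','tin_rim','bottle','neck_mouth','oil','offcut','tape','screw_jar']:
        print(l,[(np.round(d['position']).tolist(),round(d['confidence'],2),proj(s,d['position']).round().tolist()) for d in bot.spot_in(n,l)])
o=bot.get_obs();print(o['clock'],np.round(o['eef_rot'],3).tolist(),o['position'])
a,b=[cv2.imread(f'pics/{n}0.png') for n in('side','top')]
E
```

```text
pics
side 44.421226261328286 326.4871390685553 200.85564621442538 [   5. -515.  849.] [[0.85, -0.53, -0.01], [-0.34, -0.53, -0.78], [0.41, 0.66, -0.63]]
parts_bin [([486.0, 125.0, 22.0], 0.9, [357.0, 262.0])]
bit_a [([461.0, 88.0, 20.0], 0.6, [358.0, 277.0]), ([250.0, 375.0, 11.0], 0.52, [221.0, 241.0]), ([472.0, 173.0, 11.0], 0.45, [341.0, 255.0])]
bit_b [([461.0, 88.0, 20.0], 0.6, [358.0, 277.0]), ([250.0, 375.0, 11.0], 0.52, [221.0, 241.0]), ([472.0, 173.0, 11.0], 0.45, [341.0, 255.0])]
tin [([399.0, 358.0, 40.0], 0.57, [277.0, 215.0])]
tin_rim [([395.0, 355.0, 38.0], 0.55, [276.0, 217.0])]
bottle [([515.0, 268.0, 101.0], 0.72, [334.0, 199.0])]
neck_mouth [([517.0, 263.0, 106.0], 0.72, [336.0, 199.0]), ([648.0, 189.0, 40.0], 0.47, [395.0, 217.0])]
oil [([667.0, 270.0, 75.0], 0.8, [383.0, 187.0]), ([459.0, 87.0, 18.0], 0.41, [357.0, 279.0])]
offcut [([649.0, 187.0, 40.0], 0.72, [396.0, 217.0])]
tape [([667.0, 102.0, 48.0], 0.78, [425.0, 231.0])]
screw_jar [([601.0, 425.0, 106.0], 0.55, [330.0, 157.0])]
top 48.36425113398185 317.6925173607307 194.21186090397507 [ 411.  248. 1006.] [
[... 607 characters left out ...]
.0], 0.96, [266.0, 230.0])]
tin_rim [([395.0, 371.0, 6.0], 0.82, [267.0, 230.0])]
bottle [([523.0, 284.0, 134.0], 0.63, [303.0, 165.0]), ([607.0, 428.0, 108.0], 0.48, [232.0, 127.0])]
neck_mouth [([523.0, 286.0, 139.0], 0.91, [301.0, 164.0]), ([670.0, 116.0, 67.0], 0.55, [381.0, 99.0])]
oil [([665.0, 286.0, 95.0], 0.92, [301.0, 99.0]), ([458.0, 97.0, 14.0], 0.41, [389.0, 199.0])]
offcut [([654.0, 198.0, 41.0], 0.96, [342.0, 110.0])]
tape [([672.0, 117.0, 64.0], 0.84, [381.0, 98.0]), ([395.0, 371.0, 4.0], 0.43, [267.0, 230.0])]
screw_jar [([607.0, 430.0, 108.0], 0.75, [231.0, 127.0])]
1.2 [[-0.957, 0.289, 0.0], [0.289, 0.957, -0.0], [-0.0, -0.0, -1.0]] [194.83740942 646.27572321 231.29199917]
```

Run:
```python
import cv2
t=cv2.imread('pics/top0.png');s=cv2.imread('pics/side0.png')
c=cv2.resize(t[50:330,200:460],None,fx=2.1,fy=2.1,interpolation=cv2.INTER_CUBIC);cv2.imwrite('pics/topc.png',c)
c=cv2.resize(s[130:330,180:470],None,fx=2.7,fy=2.7,interpolation=cv2.INTER_CUBIC);cv2.imwrite('pics/sidec.png',c)
```

```text
(no output)
```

View pics/topc.png

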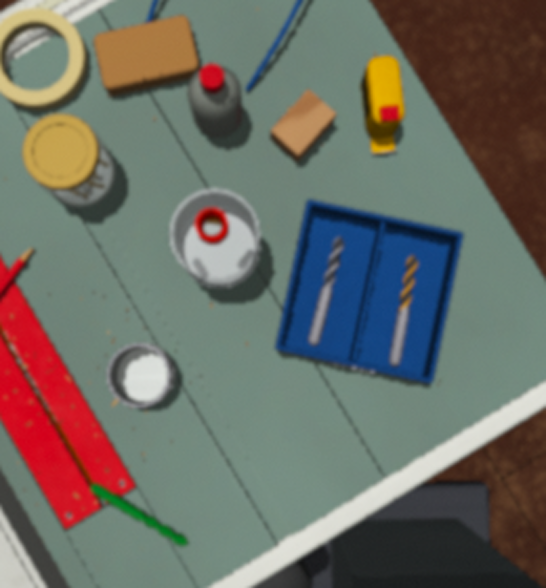

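View pics/sidec.png

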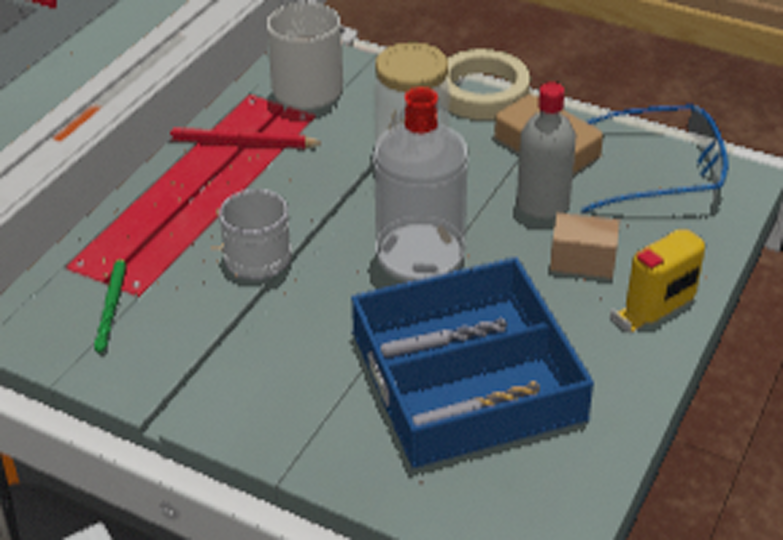

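Top crop: the silver-fluted bit_a lies at crop (315,343)-(338,240) and the brass bit_b at (395,363)-(412,257), both in the blue bin. The tin is at (143,376) and the red neck at (212,226). Look-alikes are the green bit at (140,515) and the red pencil at (15,275). The brass and silver bits in the bin are the ones wanted, and this close crop confirms that.

Run:
```python
from h import *
T=snap('top');S=snap('side')
tp=lambda x,y:(T,200+x/2.1,50+y/2.1); sp=lambda x,y:(S,180+x/2.7,130+y/2.7)
for n,a,b in [('a shank',(315,343),(385,350)),('a flute',(338,240),(505,324)),('b shank',(395,363),(415,419)),('b flute',(412,257),(537,387)),('tin',(143,376),(254,207)),('neck',(212,226),(422,95)),
 ('bin rim c1',(308,203),(517,262)),('c2',(461,234),(592,382)),('c3',(431,383),(413,468-28)),('c4',(278,350),(354,300))]:
    print(n,tri([tp(*a),sp(*b)]).round(1),onz(*tp(*a),10).round(1),onz(*sp(*b),10).round(1))
for s,n in((T,'top'),(S,'side')):
    h=s['pixels'].astype(int); m=((h[...,0]>120)&(h[...,1]<70)&(h[...,2]<70)).astype(np.uint8)
    k,l,st,c=cv2.connectedComponentsWithStats(m)
    for i in range(1,k):
        if st[i,4]>25: print(n,st[i],c[i].round(1))
```

```text
a shank [427.9 185.1  11.3] [427.8 185.   10. ] [428.7 186.   10. ]
a flute [537.9 157.4   7.7] [537.5 157.7  10. ] [536.6 155.4  10. ]
b shank [405.1 101.3  14.9] [404.8 100.7  10. ] [407.6 104.9  10. ]
b flute [516.7  79.5   8.7] [517.5  79.2  10. ] [514.8  78.9  10. ]
tin [396.5 362.5  65. ] [396.6 368.7  10. ] [423.2 424.6  10. ]
neck [530.2 284.3 186.9] [555.6 292.3  10. ] [670.9 497.7  10. ]
bin rim c1 [573.3 190.4  40.4] [578.1 188.8  10. ] [595.1 216.8  10. ]
c2 [535.8  34.2  44.7] [541.  26.  10.] [557.9  58.2  10. ]
c3 [383.   68.3  35.3] [382.9  63.3  10. ] [394.   86.8  10. ]
c4 [421.1 225.2  43. ] [421.2 224.6  10. ] [438.4 255.4  10. ]
top [295  81  12  11 111] [300.5  85.9]
top [381 101   9   7  55] [385.3 104.1]
top [293 149  15  17 106] [300.4 156.7]
top [ 158  164   54   62 1253] [182.7 187.8]
top [ 182  185   83  117 3982] [220.5 245. ]
top [  0 231  23  15  97] [ 10.7 238.1]
top [159 261  17  26 123] [167.  273.8]
side [167 119  32  12  47] [181.7 124. ]
side [380 160   9   7  44] [384.  162.8]
side [330 162  12   8  65] [335.5 165.4]
side [243 165  51  18 355] [273.2 175.8]
side [ 205  183   79   57 1610] [243. 209.]
side [416 223   9   6  32] [420.3 225.6]
```

>>> {"op": "jog_arm", "data": {"moves": [{"jaw": 0.55,"xyz": [0,0,0],"roll": -0.31},{"jaw": 0.55,"xyz": [-1,-0.9,0],"roll": 0},{"jaw": 0.55,"xyz": [-1,-0.9,0],"roll": 0},{"jaw": 0.55,"xyz": [-1,-0.9,0],"roll": 0},{"jaw": 0.55,"xyz": [-1,-0.9,0],"roll": 0},{"jaw": 0.55,"xyz": [-1,-0.9,0],"roll": 0},{"jaw": 0.55,"xyz": [-1,-0.9,0],"roll": 0},{"jaw": 0.55,"xyz": [-1,-0.9,0],"roll": 0}], "newtons": 20}}

```text
clock: 2.1
position: [326.8, 449.7, 231.5]
eef_rot: [[-0.97, 0.244, 0.0], [0.244, 0.97, 0.0], [-0.0, 0.0, -1.0]]
contact_force: [0.9, 0.3, -0.3]
opening: 0.451
finger_force: 0.0
```

>>> {"op": "jog_arm", "data": {"moves": [{"jaw": 0.55,"xyz": [-1,-0.9,0],"roll": 0},{"jaw": 0.55,"xyz": [-1,-0.9,0],"roll": 0},{"jaw": 0.55,"xyz": [-1,-0.9,0],"roll": 0},{"jaw": 0.55,"xyz": [-1,-0.9,0],"roll": 0},{"jaw": 0.55,"xyz": [-1,-0.9,0],"roll": 0},{"jaw": 0.55,"xyz": [-1,-0.9,0],"roll": 0},{"jaw": 0.55,"xyz": [-1,-0.9,0],"roll": 0},{"jaw": 0.55,"xyz": [-1,-0.9,0],"roll": 0}]}}

```text
clock: 2.9
position: [476.9, 226.4, 231.6]
eef_rot: [[-0.97, 0.244, 0.0], [0.244, 0.97, 0.0], [-0.0, 0.001, -1.0]]
contact_force: [-0.4, -0.2, 0.2]
opening: 0.453
finger_force: 0.0
```

>>> {"op": "jog_arm", "data": {"moves": [{"jaw": 0.55,"xyz": [-1,-0.9,0.9],"roll": 0},{"jaw": 0.55,"xyz": [-1,-0.9,0.9],"roll": 0},{"jaw": 0.55,"xyz": [0,0,1],"roll": 0},{"jaw": 0.55,"xyz": [0,0,1],"roll": 0},{"jaw": 0.55,"xyz": [0,0,1],"roll": 0},{"jaw": 0.55,"xyz": [0,0,0],"roll": 0}]}}

```text
clock: 3.5
position: [511.6, 170.8, 108.6]
eef_rot: [[-0.97, 0.244, -0.005], [0.244, 0.97, -0.003], [0.004, -0.004, -1.0]]
contact_force: [0.1, -0.8, 0.2]
opening: 0.451
finger_force: 0.0
```

>>> {"op": "jog_arm", "data": {"moves": [{"jaw": 0.55,"xyz": [-0.58,-0.26,0.6],"roll": 0},{"jaw": 0.55,"xyz": [0,0,1],"roll": 0},{"jaw": 0.55,"xyz": [0,0,1],"roll": 0},{"jaw": 0.55,"xyz": [0,0,0.9],"roll": 0},{"jaw": 0.55,"xyz": [0,0,0.5],"roll": 0},{"jaw": 0.55,"xyz": [0,0,0],"roll": 0}]}}

```text
clock: 4.1
position: [525.8, 161.9, 10.8]
eef_rot: [[-0.97, 0.244, -0.002], [0.244, 0.97, -0.001], [0.001, -0.001, -1.0]]
contact_force: [-0.6, 0.6, 0.2]
opening: 0.453
finger_force: 0.0
```

>>> {"op": "jog_arm", "data": {"moves": [{"jaw": 1,"xyz": [0,0,0],"roll": 0},{"jaw": 1,"xyz": [0,0,0],"roll": 0},{"jaw": 1,"xyz": [0,0,0],"roll": 0},{"jaw": 1,"xyz": [0,0,0],"roll": 0},{"jaw": 1,"xyz": [0,0,0],"roll": 0}]}}

```text
clock: 4.6
position: [527.4, 162.3, 13.2]
eef_rot: [[-0.97, 0.244, 0.002], [0.244, 0.97, 0.001], [-0.002, 0.002, -1.0]]
contact_force: [-1.8, -0.6, 7.6]
opening: 0.097
finger_force: 16.7
```

>>> {"op": "jog_arm", "data": {"moves": [{"jaw": 0.7,"xyz": [0,0,0],"roll": 0},{"jaw": 0.7,"xyz": [0,0,0],"roll": 0},{"jaw": 0.7,"xyz": [0,0,0],"roll": 0},{"jaw": 0.7,"xyz": [0,0,0.1],"roll": 0},{"jaw": 0.7,"xyz": [0,0,0],"roll": 0}]}}

```text
clock: 5.1
position: [525.9, 161.8, 8.4]
eef_rot: [[-0.97, 0.244, -0.001], [0.244, 0.97, -0.0], [0.001, -0.0, -1.0]]
contact_force: [0.2, 0.5, 0.1]
opening: 0.306
finger_force: 0.0
```

>>> {"op": "jog_arm", "data": {"moves": [{"jaw": 0.7,"xyz": [0,0,0.12],"roll": 0},{"jaw": 0.75,"xyz": [0,0,0],"roll": 0},{"jaw": 1,"xyz": [0,0,0],"roll": 0},{"jaw": 1,"xyz": [0,0,0],"roll": 0},{"jaw": 1,"xyz": [0,0,0],"roll": 0},{"jaw": 1,"xyz": [0,0,0],"roll": 0}]}}

```text
clock: 5.7
position: [526.1, 161.9, 5.8]
eef_rot: [[-0.97, 0.244, -0.0], [0.244, 0.97, -0.0], [0.0, -0.0, -1.0]]
contact_force: [-0.1, 0.3, -0.4]
opening: 0.124
finger_force: 22.4
```

>>> {"op": "jog_arm", "data": {"moves": [{"jaw": 1,"xyz": [0,0,-0.5],"roll": 0},{"jaw": 1,"xyz": [0,0,-1],"roll": 0},{"jaw": 1,"xyz": [0,0,-1],"roll": 0},{"jaw": 1,"xyz": [0,0,-1],"roll": 0},{"jaw": 1,"xyz": [0,0,-1],"roll": 0},{"jaw": 1,"xyz": [0,0,-1],"roll": 0},{"jaw": 1,"xyz": [0,0,-1],"roll": 0},{"jaw": 1,"xyz": [0,0,0],"roll": 0}]}}

```text
clock: 6.5
position: [528.5, 162.5, 172.6]
eef_rot: [[-0.97, 0.244, 0.007], [0.244, 0.97, 0.003], [-0.006, 0.005, -1.0]]
contact_force: [1.1, 0.3, -0.6]
opening: 0.13
finger_force: 22.4
```

Run:
```python
from h import *
s=snap('side','side1');t=snap('top','top1')
a=cv2.resize(s['pixels'][100:300,220:420,::-1],None,fx=2,fy=2);b=cv2.resize(t['pixels'][60:260,260:460,::-1],None,fx=2,fy=2)
cv2.imwrite('pics/m1.png',np.hstack([a,b]))
```

```text
(no output)
```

View pics/m1.png

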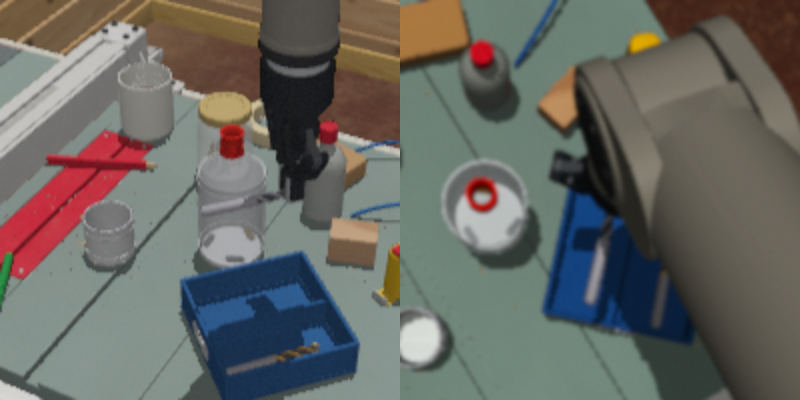

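Crop: the bit hangs in the fingers nearly level, shank end at (203,210), so the grip does not let it swing. I'll lay it back and take it near its middle. Then I'll turn it upright by pressing it against the fixed screw jar.

>>> {"op": "jog_arm", "data": {"moves": [{"jaw": 1,"xyz": [0,0,1],"roll": 0},{"jaw": 1,"xyz": [0,0,1],"roll": 0},{"jaw": 1,"xyz": [0,0,1],"roll": 0},{"jaw": 1,"xyz": [0,0,1],"roll": 0},{"jaw": 1,"xyz": [0,0,1],"roll": 0},{"jaw": 1,"xyz": [0,0,1],"roll": 0},{"jaw": 1,"xyz": [0,0,0.3],"roll": 0},{"jaw": 1,"xyz": [0,0,0.1],"roll": 0}]}}

```text
clock: 7.4
position: [524.9, 161.3, 6.9]
eef_rot: [[-0.97, 0.244, -0.003], [0.244, 0.97, -0.001], [0.003, -0.002, -1.0]]
contact_force: [-0.3, -0.6, -0.1]
opening: 0.122
finger_force: 22.3
```

Run:
```python
from h import *
s=cv2.imread
T=snap('top');S=snap('side')
print('jar lid',tri([(T,229.5,121.4),(S,332.6,151.5)]).round(1),onz(T,229.5,121.4,110).round(1),onz(S,332.6,151.5,110).round(1))
print('bit shank now px side',tri([(S,321.5,205),(T,260+196/2,60+152-0)]).round(1))
print('neck186', onz(T,300.4,156.7,186).round(1), onz(S,335.5,165.4,186).round(1))
print('cup',onz(S,293,167,0).round())
```

```text
jar lid [616.7 432.  114.1] [618.7 432.3 110. ] [619.  437.7 110. ]
bit shank now px side [426.4 181.5 182.1]
neck186 [531.8 285.5 186. ] [529.1 285.6 186. ]
cup [564. 573.   0.]
```

>>> {"op": "jog_arm", "data": {"moves": [{"jaw": 0.7,"xyz": [0,0,0],"roll": 0},{"jaw": 0.7,"xyz": [0,0,0],"roll": 0},{"jaw": 0.7,"xyz": [0.75,0,0],"roll": 0},{"jaw": 0.7,"xyz": [0.7,0,0],"roll": 0},{"jaw": 0.75,"xyz": [0,0,0.04],"roll": 0},{"jaw": 1,"xyz": [0,0,0],"roll": 0},{"jaw": 1,"xyz": [0,0,0],"roll": 0},{"jaw": 1,"xyz": [0,0,0],"roll": 0}], "newtons": 20}}

```text
clock: 8.3
position: [491.9, 171.0, 7.9]
eef_rot: [[-0.97, 0.244, 0.001], [0.244, 0.97, 0.001], [-0.0, 0.001, -1.0]]
contact_force: [-2.8, 1.0, 7.0]
opening: 0.127
finger_force: 22.5
```

>>> {"op": "jog_arm", "data": {"moves": [{"jaw": 1,"xyz": [0,0,0],"roll": 0},{"jaw": 1,"xyz": [0,0,-0.5],"roll": 0},{"jaw": 1,"xyz": [0,0,-1],"roll": 0},{"jaw": 1,"xyz": [0,0,-1],"roll": 0},{"jaw": 1,"xyz": [0,0,-1],"roll": 0},{"jaw": 1,"xyz": [0,0,-1],"roll": 0},{"jaw": 1,"xyz": [0,0,-1],"roll": 0},{"jaw": 1,"xyz": [0,0,-1],"roll": 0}]}}

```text
clock: 9.1
position: [491.7, 170.1, 171.8]
eef_rot: [[-0.97, 0.245, 0.001], [0.245, 0.97, 0.0], [-0.001, 0.001, -1.0]]
contact_force: [-0.2, 0.6, 0.1]
opening: 0.126
finger_force: 21.6
```

>>> {"op": "jog_arm", "data": {"moves": [{"jaw": 1,"xyz": [0,0,-1],"roll": 0},{"jaw": 1,"xyz": [0,0.42,-1],"roll": 0},{"jaw": 1,"xyz": [0.57,1,-0.2],"roll": 0},{"jaw": 1,"xyz": [0,1,0],"roll": 0},{"jaw": 1,"xyz": [0,1,0],"roll": 0},{"jaw": 1,"xyz": [0,1,0],"roll": 0},{"jaw": 1,"xyz": [0,1,0],"roll": 0},{"jaw": 1,"xyz": [0,1,0],"roll": 0}]}}

```text
clock: 9.9
position: [517.2, 330.2, 225.7]
eef_rot: [[-0.97, 0.245, 0.001], [0.245, 0.97, 0.0], [-0.001, 0.0, -1.0]]
contact_force: [0.5, -1.1, -0.5]
opening: 0.126
finger_force: 21.6
```

>>> {"op": "jog_arm", "data": {"moves": [{"jaw": 1,"xyz": [0,1,0],"roll": 0},{"jaw": 1,"xyz": [0,1,0],"roll": 0},{"jaw": 1,"xyz": [0,1,0],"roll": 0},{"jaw": 1,"xyz": [0,1,1],"roll": 0},{"jaw": 1,"xyz": [0,1,1],"roll": 0},{"jaw": 1,"xyz": [0,0,1],"roll": 0},{"jaw": 1,"xyz": [0,0,0.4],"roll": 0},{"jaw": 1,"xyz": [0,0,0],"roll": 0}]}}

```text
clock: 10.7
position: [546.7, 449.4, 138.6]
eef_rot: [[-0.97, 0.245, -0.002], [0.245, 0.97, -0.003], [0.001, -0.003, -1.0]]
contact_force: [0.4, -0.1, -0.9]
opening: 0.125
finger_force: 21.6
```

Run:
```python
from h import *
s=snap('side','side2');t=snap('top','top2')
a=cv2.resize(s['pixels'][80:230,220:420,::-1],None,fx=2,fy=2);b=cv2.resize(t['pixels'][60:210,150:350,::-1],None,fx=2,fy=2)
cv2.imwrite('pics/m2.png',np.hstack([a,b]))
o=bot.get_obs()
for x in (s,t): print(proj(x,o['position']))
```

```text
[307.62117876 147.34824554]
[217.31072706 153.65652998]
```

View pics/m2.png

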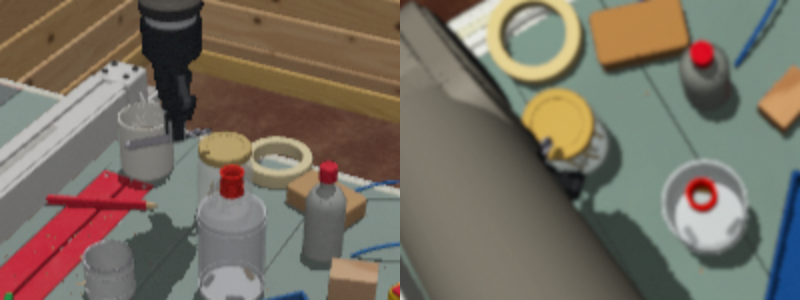

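Crop: the bit is level, with its flute tip over the lid's near edge at side (207,130) and top (540,140). I'll press down there.

>>> {"op": "jog_arm", "data": {"moves": [{"jaw": 1,"xyz": [0,-0.2,0.8],"roll": 0},{"jaw": 1,"xyz": [0,0,0.4],"roll": 0},{"jaw": 1,"xyz": [0,0,0.3],"roll": 0},{"jaw": 1,"xyz": [0,0,0.3],"roll": 0},{"jaw": 1,"xyz": [0,0,0.3],"roll": 0}]}}

```text
clock: 11.3
position: [546.5, 446.8, 88.0]
eef_rot: [[-0.97, 0.244, 0.002], [0.244, 0.97, 0.001], [-0.001, 0.002, -1.0]]
contact_force: [-0.6, 0.2, 2.7]
opening: 0.13
finger_force: 22.0
```

>>> {"op": "jog_arm", "data": {"moves": [{"jaw": 1,"xyz": [-0.15,0,0.3],"roll": 0},{"jaw": 1,"xyz": [-0.15,0,0.3],"roll": 0},{"jaw": 1,"xyz": [-0.15,0,0.2],"roll": 0},{"jaw": 1,"xyz": [0,0,0],"roll": 0}]}}

```text
clock: 11.7
position: [555.7, 443.3, 65.7]
eef_rot: [[-0.97, 0.244, -0.002], [0.244, 0.97, -0.001], [0.002, -0.002, -1.0]]
contact_force: [-2.4, 0.3, -1.2]
opening: 0.127
finger_force: 27.5
```

Run:
```python
from h import *
s=snap('side','side3');t=snap('top','top3')
a=cv2.resize(s['pixels'][110:210,260:360,::-1],None,fx=5,fy=5)
cv2.imwrite('pics/m3.png',a)
```

```text
(no output)
```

View pics/m3.png

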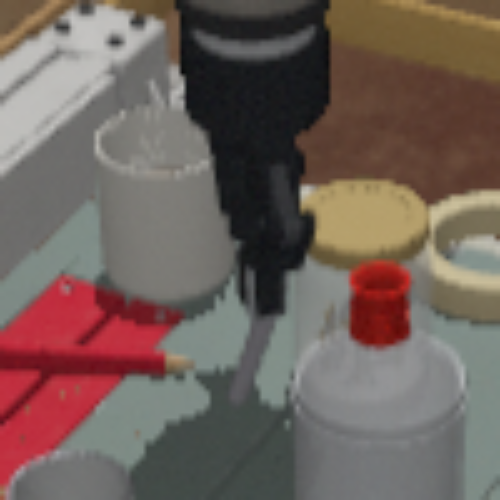

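```bash
cat >> h.py <<'E'
def lean(s,u,v):
    """lower-end position in the plane of the bit; (along tool x, height) rel. to grip"""
    o=bot.get_obs(); R=np.array(o['eef_rot']); g=np.array(o['position'])+[0,0,5]
    d=s['R'].T@np.array([(u-s['cx'])/f(s),(v-s['cy'])/f(s),1]); c=-s['R'].T@s['t']
    n=R[:,1]; P=c+d*(n@(g-c))/(n@d); r=P-g; a=r@R[:,0]
    return P.round(1),round(a,1),r[2].round(1),np.degrees(np.arctan2(a,-r[2])).round(1),np.hypot(a,r[2]).round(1)
E
python3 - <<'E'
from h import *
s=snap('side'); print(lean(s,307.6,189.6))
E
```

```text
(array([540.9, 446.9,   4.6]), np.float64(15.4), np.float64(-67.0), np.float64(12.9), np.float64(68.8))
```

>>> {"op": "jog_arm", "data": {"moves": [{"jaw": 1,"xyz": [0.3,0,-0.5],"roll": 0},{"jaw": 1,"xyz": [0,0,-1],"roll": 0},{"jaw": 1,"xyz": [0,0,-1],"roll": 0},{"jaw": 1,"xyz": [0,0,-1],"roll": 0},{"jaw": 1,"xyz": [0,0,-1],"roll": 0},{"jaw": 1,"xyz": [-0.3,0,-1],"roll": 0},{"jaw": 1,"xyz": [-1,0,-0.2],"roll": 0},{"jaw": 1,"xyz": [-1,0,0],"roll": 0}]}}

```text
clock: 12.65
position: [606.5, 432.2, 214.0]
eef_rot: [[-0.97, 0.243, 0.005], [0.243, 0.97, 0.003], [-0.004, 0.005, -1.0]]
contact_force: [0.1, 1.0, -0.9]
opening: 0.131
finger_force: 27.3
```

>>> {"op": "jog_arm", "data": {"moves": [{"jaw": 1,"xyz": [-1,0,0],"roll": 0},{"jaw": 1,"xyz": [-1,0,0],"roll": 0},{"jaw": 1,"xyz": [-1,0,0],"roll": 0},{"jaw": 1,"xyz": [-1,0,0],"roll": 0},{"jaw": 1,"xyz": [0,0,1],"roll": 0},{"jaw": 1,"xyz": [0,0,1],"roll": 0},{"jaw": 1,"xyz": [0,0,0.6],"roll": 0},{"jaw": 1,"xyz": [0,0,0],"roll": 0}]}}

```text
clock: 13.45
position: [700.6, 406.3, 142.6]
eef_rot: [[-0.97, 0.244, -0.003], [0.244, 0.97, -0.002], [0.002, -0.003, -1.0]]
contact_force: [-0.1, 0.5, -0.3]
opening: 0.13
finger_force: 27.3
```

Run:
```python
from h import *
s=snap('side','side4')
print(proj(s,np.array(bot.get_obs()['position'])))
a=cv2.resize(s['pixels'][80:180,300:400,::-1],None,fx=5,fy=5)
cv2.imwrite('pics/m4.png',a)
```

```text
[364.15887237 137.04967713]
```

View pics/m4.png

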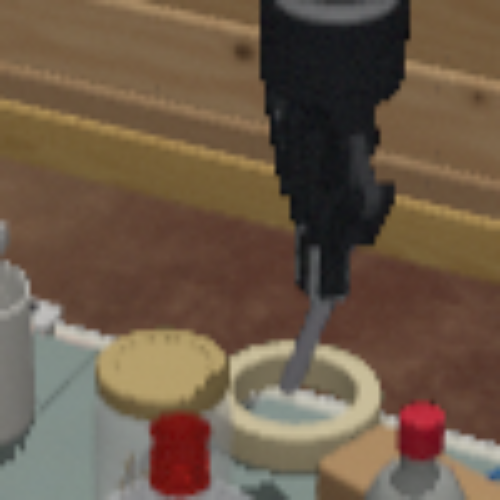

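Run:
```python
from h import *
s=snap('side'); print(lean(s,358,157.6))
p=bot.get_obs()['position'];print(p, (617-p[0])*.97-(433-p[1])*.244)
```

```text
(array([686.7, 411.2,  80.3]), np.float64(16.2), np.float64(-70.7), np.float64(12.9), np.float64(72.6))
[702.31330546 407.18691042 146.00110318] -89.05230015234869
```

>>> {"op": "jog_arm", "data": {"moves": [{"jaw": 1,"xyz": [0,0,0.4],"roll": 0},{"jaw": 1,"xyz": [0.6,0,0],"roll": 0},{"jaw": 1,"xyz": [0.6,0,0],"roll": 0},{"jaw": 1,"xyz": [0.28,0,0],"roll": 0},{"jaw": 1,"xyz": [0.15,0,0],"roll": 0},{"jaw": 1,"xyz": [0,0,0],"roll": 0}]}}

```text
clock: 14.15
position: [663.9, 416.7, 136.2]
eef_rot: [[-0.97, 0.244, 0.003], [0.244, 0.97, 0.001], [-0.003, 0.002, -1.0]]
contact_force: [3.2, -1.7, 0.6]
opening: 0.123
finger_force: 28.5
```

```bash
cat >> h.py <<'E'
def endpix(s,half=30,show=None):
    """find bit's grey lower end: compare with clean background is not possible; template of predicted axis, brightness print"""
    o=bot.get_obs(); R=np.array(o['eef_rot']); g=np.array(o['position'])+[0,0,5]
    return [(a,proj(s,g+R[:,0]*68*np.sin(np.radians(a))-np.array([0,0,68*np.cos(np.radians(a))])).round(1).tolist()) for a in(-10,0,10)]
E
python3 - <<'E'
from h import *
s=snap('side','side5');p=bot.get_obs()['position'];print(p, (617-p[0])*.97-(433-p[1])*.244, bot.get_obs()['contact_force'])
print(endpix(s))
u,v=proj(s,p).round().astype(int)
a=cv2.resize(s['pixels'][v-30:v+50,u-50:u+50,::-1],None,fx=6,fy=6);cv2.imwrite('pics/m5.png',a);print(u,v)
E
```

```text
[663.9670415  416.55414497 135.94843134] -49.57081887898653 [ 3.4942166  -1.17767058  0.65917192]
[(-10, [354.1, 160.3]), (0, [350.2, 161.3]), (10, [346.2, 161.8])]
351 142
```

View pics/m5.png

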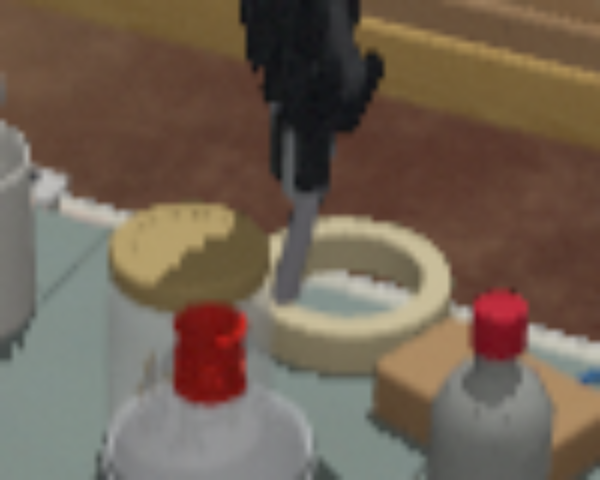

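>>> {"op": "jog_arm", "data": {"moves": [{"jaw": 1,"xyz": [0.1,0,0],"roll": 0},{"jaw": 1,"xyz": [0.05,0,0],"roll": 0},{"jaw": 1,"xyz": [0,0,0],"roll": 0}]}}

```text
clock: 14.5
position: [659.4, 417.6, 135.0]
eef_rot: [[-0.97, 0.244, 0.001], [0.244, 0.97, 0.0], [-0.001, 0.0, -1.0]]
contact_force: [3.9, -1.4, 1.7]
opening: 0.125
finger_force: 29.1
```

Run:
```python
from h import *
s=snap('side','side6');p=bot.get_obs()['position'];print(p)
print(endpix(s)); h=s['pixels'].astype(int)
# bit: bluish grey (b>=r) and mid brightness; print r-b and luminance rows
u,v=proj(s,p).round().astype(int)
for r in range(v-2,v+26,2): print(r,' '.join('%4d/%3d'%(h[r,c,0]-h[r,c,2],h[r,c].mean()) for c in range(u-9,u+10)))
print(u-9)
```

```text
[659.36878613 417.57376175 135.00749806]
[(-10, [352.6, 160.9]), (0, [348.6, 161.9]), (10, [344.6, 162.4])]
141   43/ 70   43/ 72   46/ 71   43/ 74   30/ 70   -6/ 23   -2/ 52   -2/ 91   -1/ 58   -4/ 23    0/ 23   -5/ 28   -4/ 22   -4/ 25   -1/ 54   45/ 73   43/ 71   43/ 71   44/ 71
143   45/ 73   42/ 70   44/ 73   43/ 75   43/ 71   35/ 57   -1/ 48   -4/ 92   -3/ 58   -3/ 24   -5/ 28   -4/ 25   -6/ 24   -4/ 26   -2/ 55   44/ 66   45/ 66   43/ 68   44/ 65
145   43/ 71   42/ 70   42/ 76   45/ 74   45/ 73   40/ 71   41/ 69   -5/ 70   -4/ 86   -4/ 77   -3/ 80   -3/ 82   -3/ 86   -2/ 75   41/ 64   43/ 64   41/ 66   42/ 67   43/ 68
147   46/ 76   39/ 65   42/ 69   40/ 70   43/ 71   42/ 72   44/ 67   41/ 66   43/ 68   -3/ 83   -3/ 89   -2/ 91   -1/ 87   35/ 61   45/ 67   43/ 70   43/ 71   45/ 72   44/ 70
149   45/ 83   45/ 80   48/ 79   44/ 77   42/ 69   44/ 65   45/ 66   43/ 69   24/ 81   -3/ 87   -3/ 92   -2/ 92   -1/ 87   44/164   45/170   45/171   46/181   46/180   46/181
151   45/ 81   44/ 81   46/ 78   46/ 80   48/ 79   40/ 85   45/159   44/162    4/ 91   -3/ 90   -2/ 91   -3/ 88   21/
[... 761 characters left out ...]
   45/ 79   44/ 78   29/ 94   22/135   19/151   22/152    8/109   -4/ 88   -3/ 90   -3/ 86   -4/100   -8/135   -8/140   -9/138   -9/138  -10/139  -10/140   -8/139   -7/140
163   87/110   29/121    9/123   12/124   14/130   17/136   31/153   33/140   33/140   40/161   36/171   24/163   14/154    1/148   -9/139   -9/139   -9/138   -8/139   -9/140
165  128/ 70  162/ 87   34/116    9/119    9/117   13/113   23/114   41/137   42/153   45/175   46/181   46/181   46/180   46/181   46/181   42/178   38/175   40/175   36/172
167  155/ 79  128/ 86    7/108    8/115    9/114   12/109   22/106   30/101   33/102   31/104   33/104   36/116   40/137   42/140   41/144   44/155   44/156   43/164   45/166
340
```

```bash
cat >> h.py <<'E'
def slope(s,r0=5,r1=60):
    """lean from slope of bit's centre line in side view, grey pixels only, rows r0..r1 mm below TCP"""
    o=bot.get_obs(); R=np.array(o['eef_rot']); g=np.array(o['position'])+[0,0,5]; h=s['pixels'].astype(int)
    va=int(proj(s,g-[0,0,r0+5])[1])+2; vb=int(proj(s,g-[0,0,r1])[1])
    pts=[]
    uc=proj(s,g-[0,0,20])[0]
    for v in range(va,vb):
        c=np.arange(int(uc)-12,int(uc)+13); px=h[v,c]; m=(abs(px[:,0]-px[:,2]+2)<6)&(px.mean(1)>70)&(px.mean(1)<110)
        if 2<=m.sum()<=7: pts.append((v,c[m].mean()))
    pts=np.array(pts); k=np.polyfit(pts[:,0],pts[:,1],1)
    th=np.arange(-20,21); L=[]
    for a in th:
        d=R[:,0]*np.sin(np.radians(a))-np.array([0,0,np.cos(np.radians(a))]); A=proj(s,g+10*d);B=proj(s,g+60*d); L.append((B-A)[0]/(B-A)[1])
    L=np.array(L); i=np.argsort(L)
    return dict(n=len(pts),lean=np.interp(k[0],L[i],th[i]).round(1),off=(np.polyval(k,va)-uc).round(1))
E
python3 - <<'E'
from h import *
print(slope(snap('side')))
E
```

```text
{'n': 13, 'lean': np.float64(9.5), 'off': np.float64(1.8)}
```

>>> {"op": "jog_arm", "data": {"moves": [{"jaw": 1,"xyz": [0.1,0,0],"roll": 0},{"jaw": 1,"xyz": [0.06,0,0],"roll": 0},{"jaw": 1,"xyz": [0,0,0],"roll": 0}]}}

```text
clock: 14.9
position: [654.7, 418.7, 134.7]
eef_rot: [[-0.97, 0.244, -0.0], [0.244, 0.97, -0.0], [0.0, -0.0, -1.0]]
contact_force: [3.9, 0.2, 0.3]
opening: 0.126
finger_force: 29.6
```

Run:
```python
from h import *
print(slope(snap('side','side7')))
```

```text
{'n': 13, 'lean': np.float64(4.0), 'off': np.float64(2.4)}
```

>>> {"op": "jog_arm", "data": {"moves": [{"jaw": 1,"xyz": [0.1,0,0],"roll": 0},{"jaw": 1,"xyz": [0.0,0,0],"roll": 0},{"jaw": 1,"xyz": [0,0,0],"roll": 0}]}}

```text
clock: 15.25
position: [652.4, 419.2, 134.7]
eef_rot: [[-0.97, 0.244, -0.0], [0.244, 0.97, -0.0], [0.0, -0.0, -1.0]]
contact_force: [3.2, -2.0, 1.0]
opening: 0.13
finger_force: 29.7
```

Run:
```python
from h import *
print(slope(snap('side','side8')))
```

```text
{'n': 14, 'lean': np.float64(3.5), 'off': np.float64(2.9)}
```

>>> {"op": "jog_arm", "data": {"moves": [{"jaw": 1,"xyz": [-0.6,0,0],"roll": 0},{"jaw": 1,"xyz": [0,0,-0.7],"roll": 0},{"jaw": 1,"xyz": [0,0,-1],"roll": 0},{"jaw": 1,"xyz": [0,0,-1],"roll": 0},{"jaw": 1,"xyz": [0,0,-1],"roll": 0},{"jaw": 1,"xyz": [0,0,-1],"roll": 0},{"jaw": 1,"xyz": [0,-0.6,-0.5],"roll": 0},{"jaw": 1,"xyz": [0.5,-0.8,0],"roll": 0}]}}

```text
clock: 16.1
position: [646.9, 384.5, 267.1]
eef_rot: [[-0.97, 0.244, 0.002], [0.244, 0.97, 0.002], [-0.002, 0.002, -1.0]]
contact_force: [0.7, -0.9, -1.0]
opening: 0.129
finger_force: 28.9
```

>>> {"op": "jog_arm", "data": {"moves": [{"jaw": 1,"xyz": [0.8,-1,0],"roll": 0},{"jaw": 1,"xyz": [0.8,-1,0],"roll": 0},{"jaw": 1,"xyz": [0.8,-1,0],"roll": 0},{"jaw": 1,"xyz": [0.8,-1,0],"roll": 0},{"jaw": 1,"xyz": [0.6,-1,0],"roll": 0},{"jaw": 1,"xyz": [0,0,0],"roll": 0},{"jaw": 1,"xyz": [0,0,0],"roll": 0}]}}

```text
clock: 16.8
position: [522.7, 286.0, 265.1]
eef_rot: [[-0.97, 0.244, -0.001], [0.244, 0.97, 0.001], [0.001, 0.0, -1.0]]
contact_force: [0.3, 0.4, -0.9]
opening: 0.122
finger_force: 28.9
```

Run:
```python
from h import *
s=snap('side','side9');p=bot.get_obs()['position'];print(p,bot.get_obs()['eef_rot'][0]);print(slope(s),endpix(s))
h=s['pixels'].astype(int);u,v=proj(s,p).round().astype(int)
for r in range(v-4,v+44,2): print(r,' '.join('%3d/%3d'%(h[r,c,0]-h[r,c,2],h[r,c].mean()) for c in range(u-10,u+11)))
print(u-10,v)
u,v=int(u),int(v)
a=cv2.resize(s['pixels'][v-40:v+60,u-50:u+50,::-1],None,fx=5,fy=5);cv2.imwrite('pics/m9.png',a)
```

```text
[523.34464627 286.83111063 265.01154047] [-9.69879644e-01  2.43584382e-01 -3.54447864e-04]
{'n': 16, 'lean': np.float64(5.0), 'off': np.float64(3.3)} [(-10, [337.9, 159.0]), (0, [333.2, 160.3]), (10, [328.4, 160.8])]
133  44/ 78  44/ 78  44/ 79  41/ 79  -3/ 63  -3/ 23  -3/ 40  -2/ 85  -4/ 94  -3/ 39  -5/ 25  -5/ 26  -2/ 27  -4/ 26  -2/ 30  -5/ 30  -3/ 93  42/ 72  44/ 70  44/ 69  41/ 68
135  41/ 71  43/ 70  44/ 70  43/ 71  32/ 63  -1/ 26  -2/ 36  -2/ 87  -3/ 93  -5/ 42  -2/ 25  -6/ 24  -5/ 24  -2/ 25  -6/ 22  -5/ 26  -4/ 56  43/ 65  42/ 68  42/ 66  44/ 66
137  44/ 70  43/ 71  42/ 69  42/ 70  41/ 66  35/ 56  34/ 60  -3/ 85  -4/ 93  -4/ 37  -2/ 26  -5/ 27  -1/ 26  -5/ 28  -3/ 27  -3/ 30  -4/ 93  46/ 73  41/ 72  44/ 70  45/ 70
139  39/ 68  41/ 69  42/ 66  41/ 65  43/ 68  42/ 70  41/ 71  -2/ 86  -4/ 94  -5/ 53  -2/ 38  -3/ 50  -4/ 51  -2/ 64  -4/ 79  -4/ 84  -2/ 82  44/ 73  45/ 72  45/ 75  43/ 73
141  44/ 73  41/ 70  42/ 67  42/ 73  45/ 74  41/ 70  43/ 70  43/ 72  22/ 82  23/ 82  23/ 85  -4/ 58  -2/ 89  -3/ 89  -2/ 94  -5/ 91  -1/ 63  41/ 73  44/ 74  46/ 72  43/ 73
143  42/ 69  41/ 66  41
[... 2552 characters left out ...]
/132
173  -2/137   2/135  23/108   5/111   1/127   2/115   8/115  93/ 66  87/ 46  92/ 48  89/ 48 102/ 54 114/ 59 114/ 60 104/ 57  98/ 47  88/ 35  91/ 47 100/ 93  -2/135  -1/132
175  -2/138   7/127   3/113   8/110   2/126   8/128  22/115  92/ 46  88/ 51  94/ 44  96/ 44 105/ 54 104/ 59 107/ 55 120/ 61  93/ 51  83/ 42  86/ 49  87/ 48   6/127  -1/137
177   3/133  15/120   0/141   5/134   2/146  -2/137  -2/139  47/ 84  96/ 51  96/ 54  94/ 53  95/ 50  99/ 49 111/ 58  94/ 51  99/ 48 101/ 49 100/ 47  43/ 85  -3/138  -3/147
179  -2/160   1/140  -1/144  -3/143  -2/138  -2/135  -2/143  -3/146   3/131  13/124  21/101  29/113  48/ 94  49/ 95  29/117  12/130   9/129   3/137  -2/144  -1/146  -3/140
323 137
```

View pics/m9.png

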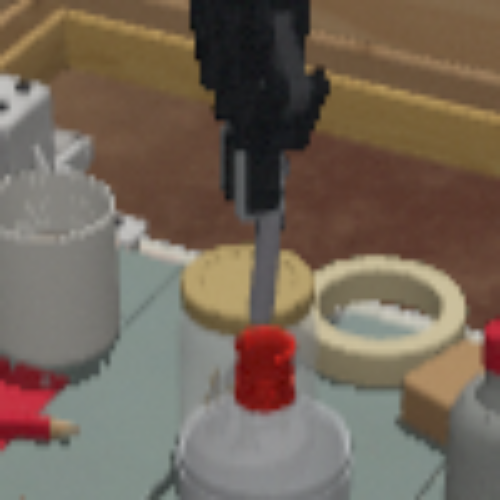

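Crop: the bit hangs nearly upright with its tip at (262,318), over the red mouth at (265,335), leaning about 5° in the crop. Next I'll work out the tip's offset from the mouth.

Run:
```python
from h import *
s=snap('side');t=snap('top');print(slope(s),lean(s,334.9,161.3))
print('neck',onz(s,335.5,165.4,186),tri([(s,335.5,165.4),(t,300.4,156.7)]))
h=t['pixels'].astype(int);m=((h[...,0]>110)&(h[...,1]<80)&(h[...,2]<80));m[:140]=0;m[175:]=0;m[:,:280]=0;m[:,320:]=0
print('red visible in top',m.sum())
o=bot.get_obs();print(o['position'],o['eef_rot'])
```

```text
{'n': 17, 'lean': np.float64(3.1), 'off': np.float64(2.9)} (array([527.9, 286.4, 197.7]), np.float64(-4.1), np.float64(-72.0), np.float64(-3.3), np.float64(72.1))
neck [529.07983002 285.55639071 186.        ] [530.83556843 286.09205376 185.20903392]
red visible in top 0
[523.89140276 287.34621402 264.71912284] [[-9.69987185e-01  2.43155946e-01 -2.15434467e-04]
 [ 2.43155883e-01  9.69987184e-01  2.80494569e-04]
 [ 2.77172594e-04  2.19691980e-04 -9.99999937e-01]]
```

>>> {"op": "jog_arm", "data": {"moves": [{"jaw": 1,"xyz": [-0.06,-0.01,0.3],"roll": 0},{"jaw": 1,"xyz": [0,0,0.3],"roll": 0},{"jaw": 1,"xyz": [0,0,0.2],"roll": 0},{"jaw": 1,"xyz": [0,0,0],"roll": 0}]}}

```text
clock: 17.35
position: [524.7, 285.8, 243.2]
eef_rot: [[-0.97, 0.244, -0.002], [0.244, 0.97, -0.002], [0.002, -0.002, -1.0]]
contact_force: [-0.4, -0.4, -0.1]
opening: 0.122
finger_force: 28.9
```

>>> {"op": "jog_arm", "data": {"moves": [{"jaw": 1,"xyz": [0,0,0.25],"roll": 0},{"jaw": 1,"xyz": [0,0,0.25],"roll": 0},{"jaw": 1,"xyz": [0,0,0.2],"roll": 0},{"jaw": 1,"xyz": [0,0,0],"roll": 0}]}}

```text
clock: 17.75
position: [524.7, 285.8, 226.3]
eef_rot: [[-0.97, 0.244, -0.001], [0.244, 0.97, -0.001], [0.001, -0.001, -1.0]]
contact_force: [-0.4, -1.0, -0.8]
opening: 0.125
finger_force: 28.9
```

Run:
```python
from h import *
s=snap('side','side10');o=bot.get_obs();print(o['position'],o['contact_force'])
h=s['pixels'].astype(int);u,v=proj(s,o['position']).round().astype(int);print(u,v)
for r in range(v-2,v+34,2): print(r,' '.join('%3d/%3d'%(h[r,c,0]-h[r,c,2],h[r,c].mean()) for c in range(325,347)))
```

```text
[524.95638885 285.96206652 226.8150725 ] [ 0.32545376 -0.0901986  -0.09475888]
334 151
149  72/145  71/142  74/149  32/ 93  -4/ 18  -1/ 52  -3/ 90  -4/ 93  -4/ 22  -1/ 28  -2/ 26  -3/ 27  -6/ 29  -1/ 28  -4/ 45  36/115  74/151  73/152  69/131  44/ 70  44/ 69  44/ 70
151  74/151  73/152  74/152  72/151  53/105  17/ 76  -3/ 92  -4/ 93  -5/ 22  -3/ 20  -2/ 28  -5/ 22  -2/ 31  -2/ 23  -2/ 46  40/125  69/136  73/149  73/152  73/152  53/115  45/161
153  74/151  73/151  73/152  73/152  73/151  42/105  -2/ 91  -4/ 94  -3/ 49  -3/ 25  -3/ 38  -3/ 51  -4/ 49  -3/ 63   0/ 86  55/131  71/143  72/147  74/151  75/151  67/138  46/182
155  73/151  73/151  74/151  74/151  73/152  73/151  64/144  43/127  32/112  59/137  11/ 99  -3/ 89  -3/ 93  -5/ 94  -1/ 95  59/134  75/150  74/151  73/151  70/142  54/102  45/171
157  74/152  74/151  73/152  73/151  74/151  73/151  73/150  74/151  73/151  73/152  -3/ 83  -3/ 90  -3/ 93  -2/ 89   0/ 89  69/146  72/144  63/119  58/112  47/ 87  41/ 94  41/140
159  60/112  63/116  69/138  71/142  71/147  72/146  72/146  74/149  72/146  58/130  -1/ 86  -1/ 91  -3/ 91  -3/ 
[... 1526 characters left out ...]
   1/145  -1/138  -3/140  45/ 84  93/ 53  98/ 52 100/ 49  92/ 52 100/ 45  98/ 51  90/ 53  94/ 52  98/ 49  92/ 51  45/ 84  -2/137  -3/147  -2/141  -2/146  -4/153
179  -1/144  -2/142  -3/139  -2/136  -1/144  -3/145   4/130  12/121  21/103  29/115  49/ 94  49/ 96  30/117  13/130  10/129   3/137  -4/145  -1/145  -3/139  -1/141  -3/143  -3/144
181  -1/133  -1/136  -4/136  -2/137   0/145  -2/145  -2/138  -2/139  -2/141  -2/148  -2/147  -2/143  -2/141  -1/139   0/139   0/141  -3/149  -2/148  -3/145  -2/137  -3/133  -2/140
183  -1/133  -2/137  -3/136  -2/142  -1/145  -3/144  -1/137  -2/139  -1/138  -1/142  -2/146  -1/147  -3/147  -3/149  -1/143   0/146  -3/148   0/148  -2/147  -3/141  -3/134  -2/137
```

>>> {"op": "jog_arm", "data": {"moves": [{"jaw": 1,"xyz": [0,0,0.3],"roll": 0},{"jaw": 1,"xyz": [0,0,0.3],"roll": 0},{"jaw": 1,"xyz": [0,0,0.3],"roll": 0},{"jaw": 1,"xyz": [0,0,0.2],"roll": 0},{"jaw": 1,"xyz": [0,0,0],"roll": 0}]}}

```text
clock: 18.3
position: [524.6, 286.0, 198.7]
eef_rot: [[-0.97, 0.244, -0.001], [0.244, 0.97, -0.001], [0.001, -0.001, -1.0]]
contact_force: [0.1, 1.0, -0.5]
opening: 0.128
finger_force: 28.9
```

>>> {"op": "jog_arm", "data": {"moves": [{"jaw": 0.55,"xyz": [0,0,0],"roll": 0},{"jaw": 0.55,"xyz": [0,0,0],"roll": 0},{"jaw": 0.55,"xyz": [0,0,0],"roll": 0},{"jaw": 0.55,"xyz": [0,0,-0.5],"roll": 0},{"jaw": 0.55,"xyz": [0,0,-1],"roll": 0},{"jaw": 0.55,"xyz": [0,0,-1],"roll": 0}]}}

```text
clock: 18.9
position: [525.2, 286.0, 263.9]
eef_rot: [[-0.97, 0.244, 0.0], [0.244, 0.97, -0.0], [-0.0, -0.0, -1.0]]
contact_force: [1.2, 0.7, 0.2]
opening: 0.452
finger_force: 0.0
```

Run:
```python
from h import *
s=snap('side','side11');t=snap('top','top11')
for n in('side','top'):print([(np.round(d['position']).tolist(),round(d['confidence'],2)) for d in bot.spot_in(n,'bit_a')],[(np.round(d['position']).tolist(),round(d['confidence'],2)) for d in bot.spot_in(n,'bottle')])
a=cv2.resize(s['pixels'][120:300,260:420,::-1],None,fx=3,fy=3);cv2.imwrite('pics/m11.png',a)
```

```text
[([462.0, 88.0, 18.0], 0.57)] [([514.0, 265.0, 102.0], 0.95)]
[([251.0, 381.0, 9.0], 0.53)] []
```

View pics/m11.png

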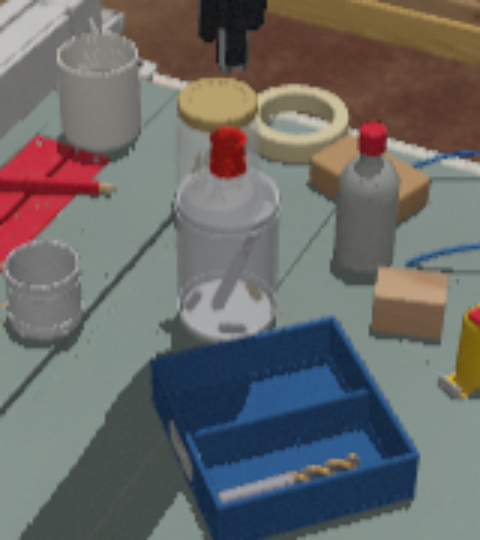

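Crop: bit_a leans inside the bottle at (235,270) and the bottle stands upright. bit_b is still in its compartment at (290,478).

>>> {"op": "jog_arm", "data": {"moves": [{"jaw": 0.7,"xyz": [0,0,0],"roll": -0.35},{"jaw": 0.7,"xyz": [0.1,-1,0],"roll": 0},{"jaw": 0.7,"xyz": [0.1,-1,0],"roll": 0},{"jaw": 0.7,"xyz": [0.1,-1,0],"roll": 0},{"jaw": 0.7,"xyz": [0.1,-1,0.5],"roll": 0},{"jaw": 0.7,"xyz": [0.1,-1,1],"roll": 0},{"jaw": 0.7,"xyz": [0.1,-1,1],"roll": 0},{"jaw": 0.7,"xyz": [0.1,-1,1],"roll": 0}]}}

```text
clock: 20.0
position: [473.3, 116.6, 173.4]
eef_rot: [[-0.981, 0.192, -0.001], [0.192, 0.981, -0.0], [0.001, -0.001, -1.0]]
contact_force: [0.2, -0.2, -0.3]
opening: 0.301
finger_force: 0.0
```

>>> {"op": "jog_arm", "data": {"moves": [{"jaw": 0.7,"xyz": [0,-1,1],"roll": 0},{"jaw": 0.7,"xyz": [0,-0.16,1],"roll": 0},{"jaw": 0.7,"xyz": [0,0,1],"roll": 0},{"jaw": 0.7,"xyz": [0,0,1],"roll": 0},{"jaw": 0.7,"xyz": [0,0,0],"roll": 0},{"jaw": 0.7,"xyz": [0,0,0],"roll": 0}]}}

```text
clock: 20.6
position: [468.2, 89.0, 74.6]
eef_rot: [[-0.981, 0.193, -0.002], [0.193, 0.981, -0.001], [0.002, -0.001, -1.0]]
contact_force: [1.3, -0.2, 0.0]
opening: 0.301
finger_force: 0.0
```

Run:
```python
from h import *
o=bot.get_obs();p=np.array(o['position']);R=np.array(o['eef_rot']);print(p,R[:,0],o['opening'])
d=np.array([469,89,6])-p;print((R.T@d/25).round(2))
```

```text
[468.23018398  89.03842295  74.56987099] [-0.98125724  0.19269568  0.0016134 ] 0.3006846785483129
[-0.03  0.01  2.74]
```

>>> {"op": "jog_arm", "data": {"moves": [{"jaw": 0.7,"xyz": [0,0,1],"roll": 0},{"jaw": 0.7,"xyz": [0,0,1],"roll": 0},{"jaw": 0.7,"xyz": [0,0,0.6],"roll": 0},{"jaw": 0.7,"xyz": [0,0,0.12],"roll": 0},{"jaw": 0.75,"xyz": [0,0,0],"roll": 0},{"jaw": 1,"xyz": [0,0,0],"roll": 0},{"jaw": 1,"xyz": [0,0,0],"roll": 0},{"jaw": 1,"xyz": [0,0,0],"roll": 0}], "newtons": 20}}

```text
clock: 21.4
position: [469.8, 89.6, 8.0]
eef_rot: [[-0.981, 0.193, 0.002], [0.193, 0.981, 0.001], [-0.002, 0.001, -1.0]]
contact_force: [0.4, -0.8, 7.6]
opening: 0.126
finger_force: 22.7
```

>>> {"op": "jog_arm", "data": {"moves": [{"jaw": 1,"xyz": [0,0,0],"roll": 0},{"jaw": 1,"xyz": [0,0,0],"roll": 0}]}}

```text
clock: 21.6
position: [469.8, 89.6, 8.0]
eef_rot: [[-0.981, 0.193, 0.002], [0.193, 0.981, 0.001], [-0.002, 0.001, -1.0]]
contact_force: [-0.1, -0.0, 7.2]
opening: 0.127
finger_force: 22.7
```

>>> {"op": "jog_arm", "data": {"moves": [{"jaw": 1,"xyz": [0,0,-0.5],"roll": 0},{"jaw": 1,"xyz": [0,0,-1],"roll": 0},{"jaw": 1,"xyz": [0,0,-1],"roll": 0},{"jaw": 1,"xyz": [0,0,-1],"roll": 0},{"jaw": 1,"xyz": [0,0.6,-1],"roll": 0},{"jaw": 1,"xyz": [0,1,-1],"roll": 0},{"jaw": 1,"xyz": [0,1,-1],"roll": 0},{"jaw": 1,"xyz": [0,1,-1],"roll": 0}]}}

```text
clock: 22.4
position: [485.7, 178.1, 196.4]
eef_rot: [[-0.981, 0.193, 0.0], [0.193, 0.981, 0.0], [-0.0, 0.0, -1.0]]
contact_force: [0.5, 0.3, -1.2]
opening: 0.13
finger_force: 21.6
```

>>> {"op": "jog_arm", "data": {"moves": [{"jaw": 1,"xyz": [0,1,-1],"roll": 0},{"jaw": 1,"xyz": [0,1,-0.2],"roll": 0},{"jaw": 1,"xyz": [-0.3,1,0],"roll": 0},{"jaw": 1,"xyz": [0,1,0],"roll": 0},{"jaw": 1,"xyz": [0,1,0],"roll": 0},{"jaw": 1,"xyz": [0,1,0],"roll": 0},{"jaw": 1,"xyz": [0,1,0],"roll": 0},{"jaw": 1,"xyz": [0,1,0],"roll": 0}]}}

```text
clock: 23.2
position: [531.7, 372.9, 225.2]
eef_rot: [[-0.981, 0.193, -0.0], [0.193, 0.981, -0.0], [-0.0, -0.0, -1.0]]
contact_force: [0.1, -0.1, -2.2]
opening: 0.128
finger_force: 21.6
```

>>> {"op": "jog_arm", "data": {"moves": [{"jaw": 1,"xyz": [0,1,0],"roll": 0},{"jaw": 1,"xyz": [0,1,1],"roll": 0},{"jaw": 1,"xyz": [0,1,1],"roll": 0},{"jaw": 1,"xyz": [0,0,1],"roll": 0},{"jaw": 1,"xyz": [0,0,0.4],"roll": 0},{"jaw": 1,"xyz": [0,0,0],"roll": 0}]}}

```text
clock: 23.8
position: [545.6, 444.4, 138.2]
eef_rot: [[-0.981, 0.193, -0.002], [0.193, 0.981, -0.003], [0.002, -0.003, -1.0]]
contact_force: [-0.4, 0.1, -0.9]
opening: 0.125
finger_force: 21.6
```

Same position as with bit_a, so I'll use the same press sequence.

>>> {"op": "jog_arm", "data": {"moves": [{"jaw": 1,"xyz": [0,0,0.8],"roll": 0},{"jaw": 1,"xyz": [0,0,0.4],"roll": 0},{"jaw": 1,"xyz": [0,0,0.3],"roll": 0},{"jaw": 1,"xyz": [0,0,0.3],"roll": 0},{"jaw": 1,"xyz": [0,0,0.3],"roll": 0}]}}

```text
clock: 24.3
position: [547.3, 446.2, 87.6]
eef_rot: [[-0.981, 0.193, 0.002], [0.193, 0.981, 0.001], [-0.002, 0.002, -1.0]]
contact_force: [-0.7, 0.1, 2.6]
opening: 0.125
finger_force: 21.9
```

>>> {"op": "jog_arm", "data": {"moves": [{"jaw": 1,"xyz": [-0.15,0,0.3],"roll": 0},{"jaw": 1,"xyz": [-0.15,0,0.3],"roll": 0},{"jaw": 1,"xyz": [-0.15,0,0.2],"roll": 0},{"jaw": 1,"xyz": [0,0,0],"roll": 0}]}}

```text
clock: 24.7
position: [556.4, 443.6, 65.1]
eef_rot: [[-0.981, 0.192, -0.003], [0.192, 0.981, -0.001], [0.002, -0.002, -1.0]]
contact_force: [-4.0, 0.3, -1.5]
opening: 0.126
finger_force: 27.7
```

Run:
```python
from h import *
s=snap('side','side12');print(slope(s),endpix(s),bot.get_obs()['position'],bot.get_obs()['contact_force'])
```

```text
{'n': 9, 'lean': np.float64(14.5), 'off': np.float64(-0.3)} [(-10, [316.9, 187.8]), (0, [313.0, 189.0]), (10, [309.0, 189.7])] [556.45394143 443.43245893  65.35433932] [-4.35038816 -0.10104511 -2.31433224]
```

>>> {"op": "jog_arm", "data": {"moves": [{"jaw": 1,"xyz": [-0.1,0,0],"roll": 0},{"jaw": 1,"xyz": [-0.1,0,0],"roll": 0},{"jaw": 1,"xyz": [0,0,0],"roll": 0}]}}

```text
clock: 25.05
position: [557.7, 443.3, 65.1]
eef_rot: [[-0.982, 0.191, -0.008], [0.191, 0.982, -0.002], [0.008, -0.004, -1.0]]
contact_force: [-12.4, 0.0, -0.1]
opening: 0.131
finger_force: 29.3
```

Run:
```python
from h import *
s=snap('side','side13');print(slope(s),bot.get_obs()['position'],bot.get_obs()['contact_force'])
```

```text
{'n': 9, 'lean': np.float64(10.5), 'off': np.float64(-0.4)} [557.73467423 443.26690125  65.1715528 ] [-12.07350845   0.23486363  -0.27959955]
```

>>> {"op": "jog_arm", "data": {"moves": [{"jaw": 1,"xyz": [0.5,0,-0.3],"roll": 0},{"jaw": 1,"xyz": [0,0,-1],"roll": 0},{"jaw": 1,"xyz": [0,0,-1],"roll": 0},{"jaw": 1,"xyz": [0,0,-1],"roll": 0},{"jaw": 1,"xyz": [0,0,-1],"roll": 0},{"jaw": 1,"xyz": [-0.3,0,-1],"roll": 0},{"jaw": 1,"xyz": [-1,0,-0.5],"roll": 0},{"jaw": 1,"xyz": [-1,0,0],"roll": 0}]}}

```text
clock: 25.9
position: [609.0, 435.0, 216.5]
eef_rot: [[-0.981, 0.192, 0.007], [0.192, 0.981, 0.004], [-0.006, 0.005, -1.0]]
contact_force: [-0.9, 0.0, -0.6]
opening: 0.126
finger_force: 27.1
```

>>> {"op": "jog_arm", "data": {"moves": [{"jaw": 1,"xyz": [-1,0,0],"roll": 0},{"jaw": 1,"xyz": [-1,0,0],"roll": 0},{"jaw": 1,"xyz": [-1,0,0],"roll": 0},{"jaw": 1,"xyz": [-0.7,0,0],"roll": 0},{"jaw": 1,"xyz": [0,0,1],"roll": 0},{"jaw": 1,"xyz": [0,0,1],"roll": 0},{"jaw": 1,"xyz": [0,0,0.4],"roll": 0},{"jaw": 1,"xyz": [0,0,0],"roll": 0}]}}

```text
clock: 26.7
position: [696.7, 415.6, 150.3]
eef_rot: [[-0.981, 0.193, -0.002], [0.193, 0.981, -0.002], [0.001, -0.002, -1.0]]
contact_force: [-0.2, 0.3, -0.8]
opening: 0.13
finger_force: 27.1
```

Run:
```python
from h import *
s=snap('side','side14');p=bot.get_obs()['position'];print(slope(s),p,(617-p[0])*.981-(433-p[1])*.193)
```

```text
{'n': 13, 'lean': np.float64(16.6), 'off': np.float64(-0.3)} [697.45918455 416.154659   152.07054363] -82.18161085623245
```

>>> {"op": "jog_arm", "data": {"moves": [{"jaw": 1,"xyz": [0.6,0,0],"roll": 0},{"jaw": 1,"xyz": [0.4,0,0],"roll": 0},{"jaw": 1,"xyz": [0.15,0,0],"roll": 0},{"jaw": 1,"xyz": [0.1,0,0],"roll": 0},{"jaw": 1,"xyz": [0.1,0,0],"roll": 0},{"jaw": 1,"xyz": [0,0,0],"roll": 0}]}}

```text
clock: 27.35
position: [665.4, 422.3, 152.9]
eef_rot: [[-0.981, 0.193, 0.002], [0.193, 0.981, 0.0], [-0.002, 0.001, -1.0]]
contact_force: [3.7, -1.7, 2.1]
opening: 0.133
finger_force: 28.6
```

Run:
```python
from h import *
s=snap('side','side15');p=bot.get_obs()['position'];print(slope(s),p,(617-p[0])*.981-(433-p[1])*.193,bot.get_obs()['contact_force'])
```

```text
{'n': 13, 'lean': np.float64(12.0), 'off': np.float64(0.6)} [665.37442678 422.2756745  152.62502092] -49.525107493129184 [ 5.38018682 -2.15281756  1.82499993]
```

>>> {"op": "jog_arm", "data": {"moves": [{"jaw": 1,"xyz": [0.12,0,0],"roll": 0},{"jaw": 1,"xyz": [0.12,0,0],"roll": 0},{"jaw": 1,"xyz": [0.12,0,0],"roll": 0},{"jaw": 1,"xyz": [0,0,0],"roll": 0}]}}

```text
clock: 27.8
position: [655.0, 424.4, 151.8]
eef_rot: [[-0.981, 0.192, -0.0], [0.192, 0.981, -0.001], [0.0, -0.001, -1.0]]
contact_force: [3.9, -2.1, 2.5]
opening: 0.13
finger_force: 29.3
```

Run:
```python
from h import *
s=snap('side','side16');p=bot.get_obs()['position'];print(slope(s),p,(617-p[0])*.981-(433-p[1])*.193,bot.get_obs()['contact_force'])
```

```text
{'n': 13, 'lean': np.float64(5.0), 'off': np.float64(2.1)} [655.12679139 424.46338708 151.72484974] -39.04994864765085 [ 3.73534905 -2.65743299  3.44570594]
```

>>> {"op": "jog_arm", "data": {"moves": [{"jaw": 1,"xyz": [0.1,0,0],"roll": 0},{"jaw": 1,"xyz": [0.1,0,0],"roll": 0},{"jaw": 1,"xyz": [0,0,0],"roll": 0}]}}

```text
clock: 28.15
position: [650.1, 425.5, 151.7]
eef_rot: [[-0.981, 0.192, -0.0], [0.192, 0.981, -0.0], [0.0, -0.0, -1.0]]
contact_force: [4.3, -2.7, 2.1]
opening: 0.126
finger_force: 29.5
```

Run:
```python
from h import *
s=snap('side','side17');p=bot.get_obs()['position'];print(slope(s),p,(617-p[0])*.981-(433-p[1])*.193,bot.get_obs()['contact_force'])
```

```text
{'n': 14, 'lean': np.float64(-0.4), 'off': np.float64(2.6)} [650.16630783 425.52143199 151.67871775] -33.979511608567066 [ 3.76017365 -2.23122034  2.0810347 ]
```

>>> {"op": "jog_arm", "data": {"moves": [{"jaw": 1,"xyz": [-0.6,0,0],"roll": 0},{"jaw": 1,"xyz": [0,0,-0.6],"roll": 0},{"jaw": 1,"xyz": [0,0,-1],"roll": 0},{"jaw": 1,"xyz": [0,0,-1],"roll": 0},{"jaw": 1,"xyz": [0,0,-1],"roll": 0},{"jaw": 1,"xyz": [0,0,-1],"roll": 0},{"jaw": 1,"xyz": [0,-0.6,0],"roll": 0},{"jaw": 1,"xyz": [0.5,-0.8,0],"roll": 0}]}}

```text
clock: 29.0
position: [645.1, 392.3, 267.5]
eef_rot: [[-0.982, 0.191, -0.001], [0.191, 0.982, 0.002], [0.001, 0.002, -1.0]]
contact_force: [1.1, 0.7, -1.8]
opening: 0.128
finger_force: 28.5
```

>>> {"op": "jog_arm", "data": {"moves": [{"jaw": 1,"xyz": [0.8,-1,0],"roll": 0},{"jaw": 1,"xyz": [0.8,-1,0],"roll": 0},{"jaw": 1,"xyz": [0.8,-1,0],"roll": 0},{"jaw": 1,"xyz": [0.8,-1,0],"roll": 0},{"jaw": 1,"xyz": [0.75,-1,0],"roll": 0},{"jaw": 1,"xyz": [0,0,0],"roll": 0},{"jaw": 1,"xyz": [0,0,0],"roll": 0}]}}

```text
clock: 29.7
position: [523.8, 288.2, 267.5]
eef_rot: [[-0.982, 0.191, -0.001], [0.191, 0.982, 0.002], [0.001, 0.001, -1.0]]
contact_force: [-0.1, 0.2, -0.9]
opening: 0.127
finger_force: 28.5
```

Run:
```python
from h import *
s=snap('side','side18');p=bot.get_obs()['position'];print(p);print(slope(s),endpix(s))
h=s['pixels'].astype(int);u,v=proj(s,p).round().astype(int)
for r in range(v,v+36,2): print(r,' '.join('%3d/%3d'%(h[r,c,0]-h[r,c,2],h[r,c].mean()) for c in range(u-6,u+9)))
print(u-6)
```

```text
[524.53240277 288.66025287 267.30246496]
{'n': 17, 'lean': np.float64(1.1), 'off': np.float64(2.7)} [(-10, [337.9, 157.5]), (0, [333.2, 158.9]), (10, [328.5, 159.6])]
136  41/ 68  36/ 58  34/ 60  -4/ 84  -4/ 95  -3/ 58  -1/ 20   0/ 27  -4/ 26  -2/ 23  -1/ 26  -1/ 24  13/ 71  43/ 67  43/ 65
138  42/ 67  41/ 70  42/ 71  25/ 77  -4/ 94  -3/ 83  -3/ 64  -4/ 80  -4/ 80  -5/ 84  -3/ 83  -4/ 88  32/ 79  46/ 76  44/ 71
140  46/ 76  41/ 75  42/ 71  42/ 70  31/ 65  27/ 71  33/ 70  21/ 55  -1/ 88  -3/ 91  -3/ 91  28/ 90   6/ 62  44/ 70  45/ 76
142  43/ 70  42/ 67  44/ 70  43/ 70  44/ 71  44/ 74  45/ 77  -1/ 59  -2/ 88  -2/ 91  -4/ 91  -2/ 89   0/ 47  44/ 74  44/ 71
144  43/ 74  43/ 74  45/ 76  43/ 74  45/ 72  44/ 72  45/ 71  -3/ 61  -3/ 89  -2/ 94  -3/ 93   0/ 89  45/ 80  45/ 73  45/ 75
146  69/134  69/134  69/134  69/135  69/135  70/134  67/135  -1/ 84  -2/ 90  -3/ 93  -3/ 91  -2/ 86  47/ 72  44/ 72  44/ 70
148  72/148  74/149  72/145  69/139  73/149  73/149  53/119  -3/ 84  -2/ 93  -2/ 94  -2/ 92   3/ 86  73/149  74/151  72/141
150  74/152  73/152  73/151  74/152  74/152  72/152  59/134  -2/ 
[... 602 characters left out ...]
/128  51/112   5/ 83  -4/ 90  12/ 85  34/ 88  50/ 94  52/ 93  44/ 82  46/ 79
162  46/ 82  44/ 82  45/ 85  49/ 84  48/ 83  88/ 87  92/ 90 112/ 92 133/ 96 134/ 97 115/ 93 112/ 91  67/ 84  24/102  15/116
164   4/132   6/131   7/128 111/ 98 140/ 87 139/ 75 129/ 70 130/ 67 127/ 68 125/ 69 126/ 66 131/ 68 137/ 72 135/ 92 113/108
166  -2/143  -1/145  11/141  93/ 50  81/ 45 114/ 64 107/ 49  99/ 52  98/ 54  99/ 51  95/ 54 100/ 53 109/ 56 121/ 62 163/ 89
168  -1/141  -1/142  -1/142  36/ 97  94/ 46  90/ 48 101/ 47  93/ 47  95/ 49  98/ 47  93/ 53 111/ 58 131/ 67 133/ 64  64/ 84
170  -1/139   0/133   2/120  89/ 58  84/ 45  88/ 47  94/ 48  95/ 49  98/ 46  95/ 49  92/ 52  97/ 45  91/ 48  92/ 42  70/ 69
327
```

Run:
```python
from h import *
s=snap('side');h=s['pixels'].astype(int);p=bot.get_obs()['position'];print(p,slope(s),lean(s,335.1,160.8))
m=((h[...,0]>100)&(h[...,1]<75)&(h[...,2]<75)).astype(np.uint8);m[:155]=0;m[200:]=0;m[:,:320]=0;m[:,:][:,350:]=0
for r in range(161,172):
    c=np.where(m[r])[0]; print(r,c.min() if len(c) else 0,c.max() if len(c) else 0)
print(proj(s,[530.5,285.7,186]))
```

```text
[524.94177522 288.75277129 267.09686867] {'n': 17, 'lean': np.float64(1.7), 'off': np.float64(2.8)} (array([529.5, 288. , 197.6]), np.float64(-4.6), np.float64(-74.5), np.float64(-3.5), np.float64(74.6))
161 0 0
162 334 338
163 331 339
164 330 341
165 330 341
166 330 341
167 330 341
168 331 341
169 330 341
170 330 341
171 330 341
[335.96921303 165.18557389]
```

>>> {"op": "jog_arm", "data": {"moves": [{"jaw": 1,"xyz": [-0.05,-0.08,0.3],"roll": 0},{"jaw": 1,"xyz": [0,0,0.3],"roll": 0},{"jaw": 1,"xyz": [0,0,0.3],"roll": 0},{"jaw": 1,"xyz": [0,0,0],"roll": 0}]}}

```text
clock: 30.2
position: [525.3, 284.6, 242.3]
eef_rot: [[-0.981, 0.193, -0.003], [0.193, 0.981, -0.002], [0.002, -0.002, -1.0]]
contact_force: [-0.3, -0.5, -0.5]
opening: 0.129
finger_force: 28.5
```

>>> {"op": "jog_arm", "data": {"moves": [{"jaw": 1,"xyz": [0,0,0.25],"roll": 0},{"jaw": 1,"xyz": [0,0,0.25],"roll": 0},{"jaw": 1,"xyz": [0,0,0.2],"roll": 0},{"jaw": 1,"xyz": [0,0,0],"roll": 0}]}}

```text
clock: 30.6
position: [525.5, 285.0, 225.9]
eef_rot: [[-0.981, 0.192, -0.001], [0.192, 0.981, -0.0], [0.001, -0.001, -1.0]]
contact_force: [-0.7, 0.5, -1.0]
opening: 0.125
finger_force: 28.4
```

Run:
```python
from h import *
s=snap('side','side19');o=bot.get_obs();print(o['position'],o['contact_force'])
h=s['pixels'].astype(int)
for r in range(157,179,2): print(r,' '.join('%3d/%3d'%(h[r,c,0]-h[r,c,2],h[r,c].mean()) for c in range(328,345)))
```

```text
[525.61222711 285.06157138 226.32727659] [-1.59729375  1.71495412 -1.23633077]
157  73/152  73/152  73/152  74/151  73/152  75/151  75/150  48/123  -2/ 85  -3/ 91  -2/ 92  12/ 90  22/102  72/145  63/119  59/111  48/ 87
159  70/142  71/146  72/145  71/147  73/148  72/147  72/146  28/104  -2/ 87  -3/ 93  -3/ 90  -2/ 87  20/ 84  48/ 93  43/ 78  42/ 78  36/ 90
161  51/ 90  49/ 88  50/ 90  52/ 97  53/ 95  53/ 95  53/ 94  11/ 82  -2/ 91  -2/ 95  -3/ 92   0/ 88  33/ 77  45/ 79  29/ 94  21/137  19/154
163  36/ 92  45/ 83  51/ 77  59/ 75  89/ 55 126/ 80 130/ 79  -2/ 84  -3/ 90  -2/ 94  -3/ 91   0/ 87  84/112  30/121  10/126  12/127  13/131
165  -2/145  10/131  79/ 59  90/ 47 112/ 51 122/ 66  98/ 64  -3/ 84  -2/ 90  -2/ 92  -2/ 91  -1/ 83 131/ 71 162/ 88  33/118  10/122  11/118
167  -2/143   0/144  50/ 87  90/ 49  86/ 46  90/ 48  71/ 55  -3/ 88  -2/ 91  -1/ 92  -1/ 88  30/ 65 105/ 56 126/ 90  20/115   9/118   9/116
169   0/141   0/133  37/ 92  84/ 47  90/ 45  94/ 49  79/ 50  70/ 60  70/ 60  68/ 60  96/ 45  92/ 51  84/ 49  57/ 74  -1/113   1/114   5/114
171  -1/126   1/115  90/ 64  85/ 47  87/ 49  96/ 46  95/ 49  94/ 51  97/ 52  96/ 50  93/ 51  93/ 47  86/ 45  79/ 69  -2/129   0/133  -1/124
173   2/117   8/117  70/ 65  93/ 42  90/ 50  93/ 51 102/ 55 114/ 59 113/ 63 109/ 52  97/ 50  83/ 43  90/ 49  74/ 70  -1/134   0/133  -3/130
175  10/128  23/115  94/ 42  89/ 50  92/ 48 101/ 44 101/ 58 107/ 57 103/ 56 118/ 66  96/ 49  87/ 44  93/ 43  84/ 50   5/128  -1/138  -1/131
177  -2/138  -1/140  47/ 85  99/ 48 100/ 53  95/ 51  96/ 52  95/ 49  96/ 51  96/ 49  95/ 52  99/ 49  95/ 49  47/ 85  -2/139  -3/145  -2/142
```

>>> {"op": "jog_arm", "data": {"moves": [{"jaw": 1,"xyz": [0.07,0,0],"roll": 0},{"jaw": 1,"xyz": [0,0,0.25],"roll": 0},{"jaw": 1,"xyz": [0,0,0.25],"roll": 0},{"jaw": 1,"xyz": [0,0,0.25],"roll": 0},{"jaw": 1,"xyz": [0,0,0.25],"roll": 0},{"jaw": 1,"xyz": [0,0,0],"roll": 0}]}}

```text
clock: 31.25
position: [523.6, 285.2, 200.5]
eef_rot: [[-0.981, 0.192, -0.002], [0.192, 0.981, -0.001], [0.001, -0.001, -1.0]]
contact_force: [-0.2, 0.8, -1.2]
opening: 0.129
finger_force: 28.4
```

>>> {"op": "jog_arm", "data": {"moves": [{"jaw": 0.55,"xyz": [0,0,0],"roll": 0},{"jaw": 0.55,"xyz": [0,0,0],"roll": 0},{"jaw": 0.55,"xyz": [0,0,0],"roll": 0},{"jaw": 0.55,"xyz": [0,0,-0.5],"roll": 0},{"jaw": 0.55,"xyz": [0,0,-1],"roll": 0},{"jaw": 0.55,"xyz": [0,0,-1],"roll": 0},{"jaw": 0.55,"xyz": [0,0,-1],"roll": 0},{"jaw": 0.55,"xyz": [0,0,0],"roll": 0}]}}

```text
clock: 32.05
position: [526.4, 286.1, 294.4]
eef_rot: [[-0.981, 0.193, 0.007], [0.193, 0.981, 0.005], [-0.005, 0.006, -1.0]]
contact_force: [1.4, -0.1, -0.2]
opening: 0.452
finger_force: 0.0
```

Run:
```python
from h import *
s=snap('side','side20')
for n in ['bit_b','bottle']:print(n,[(np.round(d['position']).tolist(),round(d['confidence'],2)) for d in bot.spot_in('side',n)])
a=cv2.resize(s['pixels'][120:300,240:440,::-1],None,fx=3.3,fy=3.3);cv2.imwrite('pics/m20.png',a)
```

```text
bit_b [([248.0, 376.0, 14.0], 0.71)]
bottle [([514.0, 264.0, 102.0], 0.92)]
```

View pics/m20.png

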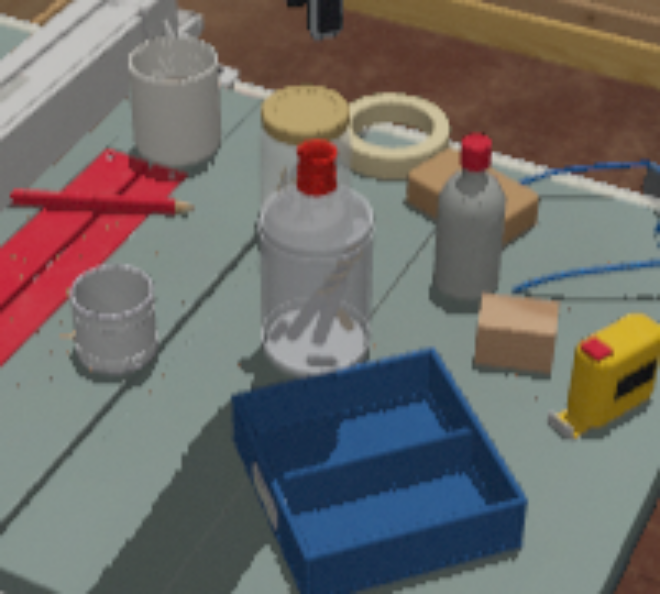

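Crop: both bits lean inside the bottle, around (320,300). The bin is empty, and the bottle, tin and bin stand as before. The gripper is clear at (320,15), so I'll hand in.

>>> {"op": "jog_arm", "data": {"moves": [{"jaw": 0.55,"xyz": [0,0,0],"roll": 0},{"jaw": 0.55,"xyz": [0,0,0],"roll": 0},{"jaw": 0.55,"xyz": [0,0,0],"roll": 0},{"jaw": 0.55,"xyz": [0,0,0],"roll": 0},{"jaw": 0.55,"xyz": [0,0,0],"roll": 0}]}}

```text
clock: 32.7
position: [524.3, 285.2, 289.1]
eef_rot: [[-0.981, 0.193, -0.0], [0.193, 0.981, -0.0], [0.0, -0.0, -1.0]]
contact_force: [-0.2, -1.1, -0.1]
opening: 0.448
finger_force: 0.0
```

```bash
python3 -c "
from cell import bot
print(bot.close_job())"
```

```text
the job is handed in; nothing more can be done
None
```

I handed the job in at about 33 s: the last picture shows both bits inside the upright bottle and the tin, bin and bystanders where they stood; the hand-in returned no verdict. I turned the bits upright by pressing them against the fixed screw jar rather than standing them in the tin.

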